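# Rock the heavy crock over and pour out the walnuts

### The job

Empty the walnuts from the heavy white crock into the blue dish without ever lifting the crock clear of the wooden block: take its upper rail and rock it over its front bottom edge until it lies on its side with its pouring lip resting on the block, and let go. Then take the lower rail, raise the tail so that the crock rocks forward on its lip until all four walnuts have rolled out into the dish, and gently lay it back on its side and let go. Never let the crock fall or slam, and leave the mug, the spice jar and the lemon alone.

Things in the scene. Friction and masses are not known exactly. Their poses are not given: they have to be found in the camera images.
- block: Fixed wooden butcher's block, 160 (its x) x 270 (its y) x 45 mm high. Origin: centre of its underside, on the worktop. Its -y end is the pouring end, next to the dish.
- dish: Fixed open blue ceramic dish, 170 (its x) x 130 (its y) x 36 mm high, walls 6 mm, floor 6 mm thick, standing 1 to 9 mm beyond the block's -y end, axes nearly parallel to the block's. Origin: centre of its underside.
- crock: Open-topped white stoneware crock, loose on the block, 1.3 to 2.1 kg: 130 (x) x 120 (y) x 115 mm (z), walls 8, floor 18 mm; centre of mass in its middle, about 30 mm up. Origin: centre of its underside, z out of its mouth. A pouring lip 10 mm thick juts 20 mm from the top of its -y wall, towards the dish; two rails run along x outside its +y wall.
- crock_rail_top (a point): Middle of the upper rail: a round bar 12 mm thick, 80 mm long along the crock's x, its axis 45 mm outside the +y wall (crock y = +105 mm) and 95 mm above the crock's underside. Steel posts at its ends; 39 mm clear between bar and wall. The bar can turn in a light pinch (about 15 N). Axes as the crock's.
- crock_rail_low (a point): Middle of the lower rail, the same bar 30 mm above the crock's underside (crock y = +105 mm); when the crock lies on its side both rails are on top, this one at the tail.
- crock_lip (a point): Middle of the tip edge of the pouring lip: crock y = -80 mm, z = 115 mm. From lying, the crock rocks on this edge when its tail is raised: the walnuts roll out when it is turned 15 to 30 degrees beyond lying; it topples over at about 55 degrees beyond lying.
- crock_edge (a point): Middle of the crock's -y bottom edge: crock y = -60 mm, z = 0. From upright, the crock rocks on this edge. Lying, it rests on this edge and on the lip, turned about 80 degrees from upright, its mouth tilted up 10 degrees so that the walnuts stay in, the lip 5 to 25 mm short of the block's end.
- walnut1_c (a point): Centre of a brown walnut, a ball of 33 mm, 14 g; it starts on the crock's floor.
- walnut2_c (a point): Centre of a brown walnut, a ball of 33 mm, 14 g; it starts on the crock's floor.
- walnut3_c (a point): Centre of a brown walnut, a ball of 33 mm, 14 g; it starts on the crock's floor.
- walnut4_c (a point): Centre of a brown walnut, a ball of 33 mm, 14 g; it starts on the crock's floor.
- mug: White mug with a handle, 83 x 118 x 94 mm, a bystander. Origin: centre of its underside.
- spice: Spice jar with a red cap, 45 mm across, 106 mm high, a bystander. Origin: centre of its underside.
- lemon: Lemon, 72 x 57 x 58 mm, a bystander. Origin: its underside.

How it is judged (in metres and radians):
On the way, in this order (a step that is already met when the one before it is completed fails the run):
1. The crock is rocked up by its upper rail (angle between crock's own z axis and vertical above 0.35 rad and distance between the grasp point and crock_rail_top below 0.045 m), for 0.1 s.
2. The crock lies on its side, lip on the block, let go (angle between crock's own z axis and vertical between 1.25 and 1.52 rad and height (world z) of each of crock_lip, crock_edge below 0.057 m and contact force between the fingers and crock below 0.1 N), for 0.2 s.
3. The tail is raised by the lower rail (angle between crock's own z axis and vertical above 1.68 rad and distance between the grasp point and crock_rail_low below 0.045 m), for 0.1 s.
At the end, for the whole second after the job is handed in: All four walnuts are inside the dish; the crock lies at rest on its side (72 to 87 degrees from upright) with its lip and its front bottom edge on the block (each within 12 mm of its top) (x of walnut1_c in the frame of dish between -0.082 and 0.082 m and y of walnut1_c in the frame of dish between -0.063 and 0.063 m and height (world z) of each of walnut1_c, walnut2_c, walnut3_c, walnut4_c below 0.035 m and x of walnut2_c in the frame of dish between -0.082 and 0.082 m and y of walnut2_c in the frame of dish between -0.063 and 0.063 m and x of walnut3_c in the frame of dish between -0.082 and 0.082 m and y of walnut3_c in the frame of dish between -0.063 and 0.063 m and x of walnut4_c in the frame of dish between -0.082 and 0.082 m and y of walnut4_c in the frame of dish between -0.063 and 0.063 m and angle between crock's own z axis and vertical between 1.25 and 1.52 rad and height (world z) of each of crock_lip, crock_edge below 0.057 m and linear speed of crock below 0.02 m/s); the robot touches nothing.
It fails at once if The crock was lifted clear of the block (both its bottom edge and its lip more than 15 mm up) (height (world z) of each of crock_lip, crock_edge above 0.06 m).
It fails at once if The crock fell or slammed (turning faster than 2 rad/s) (angular speed of crock above 2 rad/s).
It fails at once if A bystander was moved more than 30 mm (distance of any of mug, spice, lemon from where it was at the start of the episode above 0.03 m).
It also fails if it takes over 54 s, if anything falls off the work surface, if the arm or the gripper's body presses on something with over 40 N, if the wrist force passes 120 N, or if a joint passes its speed limit or range.

### The arm

A 6-joint arm with a two-finger parallel gripper is mounted at the origin on a cart in front of the work surface, level with it; the furniture and walls round the work are solid. World frame = base frame: x ahead of the robot, y to its left, z up, the work surface at z = 0. Lengths are in mm, angles in rad, forces in N, time in s.
With the tool pointing down it reaches from about 275 to 750 mm from the base axis. Payload 10.2 kg.
Tool frame: the origin (TCP) lies at the very end of the fingers, on their centre line; the grasp point (between the pads) lies 19 mm behind it; z points along the fingers, y is the line along which they close (so a half turn about z gives the same grasp; the last joint's range is limited). The gripper opens to 85 mm and grips with 20 to 120 N. Pads are 22 mm wide; open, the fingers measure 114 mm over their backs; the gripper's body (76 mm by 85 mm) begins 54 mm behind the grasp point. The pads swing forward as they close: fully open they stand 13 mm farther back than shut.
Start: joints at [-0.223, 0.313, 1.498, -0, 1.331, -0.223], TCP at [525.006, -0.013, 231.294] pointing down, gripper open.
Joint ranges: [-2.94, 2.94], [-0.97, 2.17], [0.19, 2.56], [-1.23, 4.37], [0.02, 3.11], [-2.88, 2.88]. Speed limits (rad/s): [2.39, 2.39, 3.01, 3.14, 3.14, 3.14].

### API

Orientations are given as a unit quaternion [w, x, y, z].
In Python, from rig import ctrl gives the robot as it stands.
- The arm moves only by the tool step_arm, never from a script. Its argument "increments" is a list of rows, each a list of 3 entries, a list of its own where there are three numbers: the shift along the tool's x, y, z in cm, then the turn, a rotation vector about the tool's x, y, z in degrees, then the opening in per cent of the stroke, from 0 (shut) to 100 (fully open). A call has 1 to 8 rows; each row is the pose to reach, as a shift and turn from the pose commanded when the call began, along the tool's axes at that moment; what a row does not reach only later rows make up. A row lasts 1/8 s, in which the tool goes at most 62.5 mm and 10.7 degrees, less where a joint would pass 70% of its speed; a pose out of reach is approached as far as the arm can. A call with a gripper value outside its range is refused whole. The fingers move at their own pace and stop on an object; "squeeze" is the grip in N (left out, the last holds). Time passes only in rows, so rows that repeat a pose let the fingers close. It gives the time, the measured TCP pose, the force, the opening and the grip force at its end, in the units of the state.
- ctrl.sense(): the state, without advancing time (a new reading comes with each control period).
- ctrl.capture(name): name is "scene" or "side" or "wrist"; returns a dict with "img" (384x512x3 uint8, red, green, blue), "fx", "fy", "cx", "cy" (pixels), "extrinsics" (4x4, takes a point from camera to world coordinates). Camera axes: x right, y down, z forward; pixel columns grow to the right and rows downward; lengths in mm; the calibration is good to about 2 mm. A picture is of the moment at which its call begins. There is no depth.
- ctrl.finish_job(): hands the job in; it is judged then, once.
The state is a dict: "time_s": time; "joints": joint angles; "dq": joint speeds; "tau": joint torques, N m; "eef_pos": TCP position; "ee_rot": TCP orientation; "force": force on the tool from outside, world axes, zero at the start; "wrist_torque": the same for the moment, N m; "grip_width": opening from 0.0 (shut) to 1.0 (fully open); "grip_force": force on a finger pad.
Only numpy, scipy, OpenCV 4.12 (cv2) and the standard library are available. Lean on these libraries where they do the work, as an engineer would, in place of code of your own. Each camera call takes 0.05 s, during which the arm holds its last target. There are 200 camera calls.

## Working session

There is one attempt and no reset: what is moved stays moved. The work goes in short steps, Python scripts to look and compute and a tool call to move; the robot and the scene stay as the last step left them, time stands still between calls to the robot, and variables do not carry over. Pictures are saved under pics/ and viewed, at most 10 in all, crops included, and the job is handed in when it is done.

Besides the shell and the picture viewer there is one more tool, called after "Emit:" as name(argument=value, ...), one argument or row to a line, values as JSON. step_arm: Moves the arm, as the interface text tells. Its arguments: {"type":"object","properties":{"increments":{"type":"array"},"squeeze":{"type":"number"}},"required":["increments"]}

```bash
ls; mkdir -p pics; python3 - <<'E'
from rig import ctrl
import cv2,numpy as np
for n in ["scene","side"]:
    c=ctrl.capture(n); cv2.imwrite(f"pics/{n}0.png",cv2.resize(c["img"][:,:,::-1],(800,600),interpolation=cv2.INTER_CUBIC))
    np.savez(f"pics/{n}0.npz",**c)
    print(n,c["fx"],c["fy"],c["cx"],c["cy"],np.round(c["extrinsics"],3).tolist())
s=ctrl.sense();print(s)
E
```

```text
pics
scene 443.89400989273906 443.89400989273906 252.7488232328249 193.2951388302021 [[-0.894, -0.352, 0.278, 244.486], [-0.449, 0.7, -0.556, 688.303], [0.002, -0.621, -0.783, 1184.189], [0.0, 0.0, 0.0, 1.0]]
side 351.4623702462306 351.4623702462306 251.7822040894809 194.3610574568643 [[-0.066, -0.736, 0.674, -148.783], [-0.998, 0.046, -0.047, 11.917], [0.004, -0.675, -0.738, 997.641], [0.0, 0.0, 0.0, 1.0]]
{'time_s': 0.1, 'joints': array([-2.23353924e-01,  3.13381326e-01,  1.49834850e+00, -2.17706929e-05,
        1.33096107e+00, -2.23382272e-01]), 'dq': array([ 0.00072026, -0.00198325, -0.0006499 ,  0.00235808,  0.00157961,
       -0.00172644]), 'tau': array([ 2.30574413e-03, -4.12899542e+01, -2.60142785e+01, -1.81123951e-04,
        3.02137116e-03,  1.15447833e-05]), 'eef_pos': array([5.24783066e+02, 5.57628962e-02, 2.30803550e+02]), 'ee_rot': array([-4.59018931e-04,  7.07094819e-01,  7.07118530e-01, -3.01575762e-04]), 'force': array([ 0.11129221, -1.0199512 ,  1.23803077]), 'wrist_torque': array([ 0.04059354, -0.00563307, -0.00574231]), 'grip_force': 0.0, 'grip_width': 1.0021697593697507}
```

View pics/scene0.png

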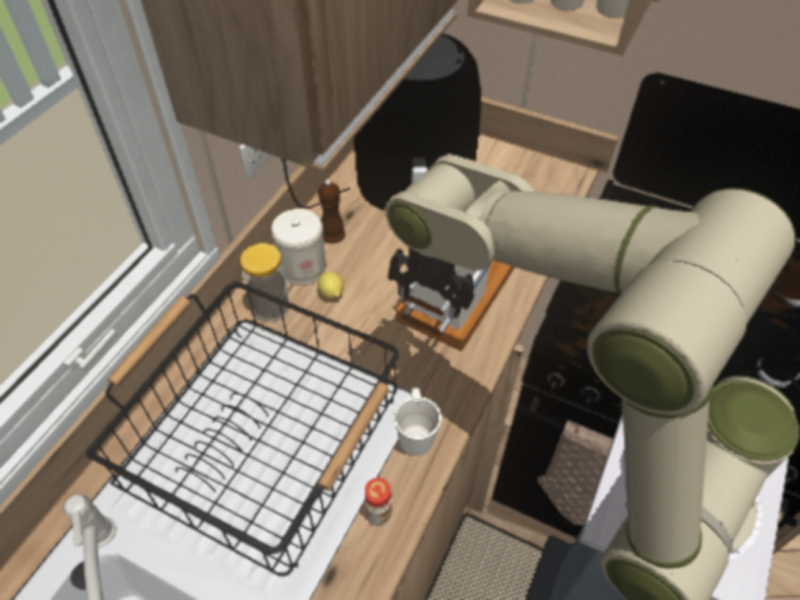

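View pics/side0.png

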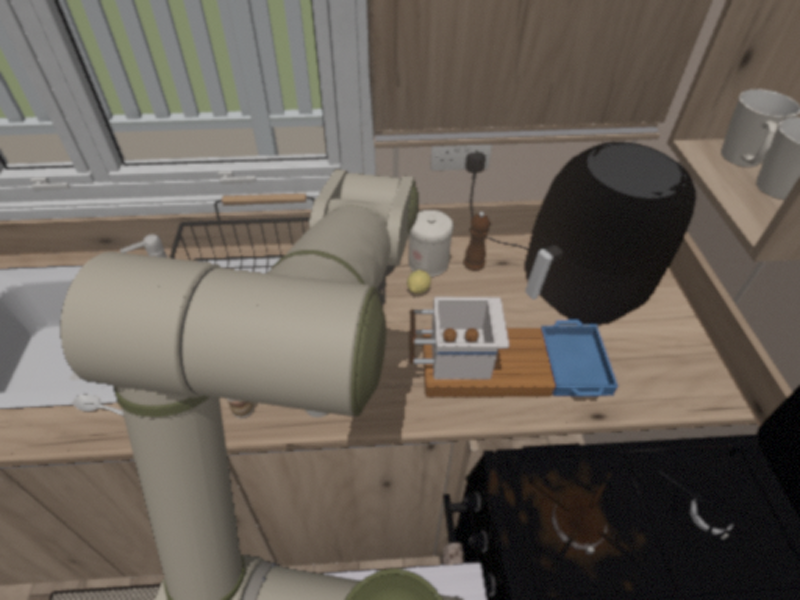

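```bash
python3 - <<'E'
import cv2,numpy as np
c=np.load("pics/side0.npz")["img"][:,:,::-1]
cv2.imwrite("pics/side0c.png",cv2.resize(c[178:263,255:402],(0,0),fx=5,fy=5,interpolation=cv2.INTER_CUBIC))
E
```

```text
(no output)
```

View pics/side0c.png

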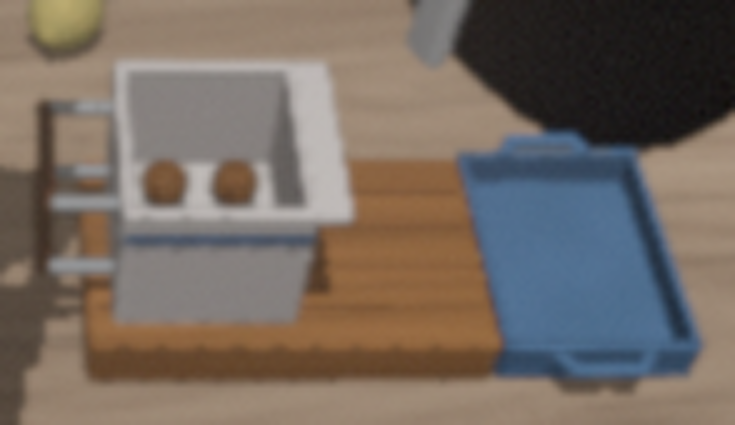

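```bash
cat > h.py <<'E'
import numpy as np
from scipy.optimize import least_squares
def proj(c,P):
    E=np.linalg.inv(c["extrinsics"]);p=(E[:3,:3]@np.asarray(P,float).T).T+E[:3,3]
    return np.c_[c["fx"]*p[:,0]/p[:,2]+c["cx"],c["fy"]*p[:,1]/p[:,2]+c["cy"]]
def fit(c,local,px,x0,zoff=0):
    L=np.array(local,float)
    def T(v):
        cs,sn=np.cos(v[2]),np.sin(v[2]);return np.c_[L[:,0]*cs-L[:,1]*sn+v[0],L[:,0]*sn+L[:,1]*cs+v[1],L[:,2]+zoff]
    f=lambda v:(proj(c,T(v))-px).ravel()
    r=least_squares(f,x0,x_scale=[10,10,.1]);return r.x,np.round(r.fun,1)
E
python3 - <<'E'
from h import *
c=dict(np.load("pics/side0.npz"));o=lambda a:(np.array(a)+.5)/5-.5+[255,178]
# far = +x world
print("block",fit(c,[[-80,135,45],[-80,-135,45],[80,-135,45],[-80,135,0]],o([[85,347],[497,348],[458,160],[90,379]]),[500,-150,0]))
print("crock",fit(c,[[65,60,115],[-65,60,115],[65,-80,115],[-65,-80,115],[-65,60,0],[-65,-60,0],[40,105,95],[-40,105,95],[40,105,30],[-40,105,30]],
 o([[115,62],[118,220],[327,62],[353,220],[113,322],[302,322],[43,107],[43,203],[43,172],[43,267]]),[500,-150,0],45))
print("dish",fit(c,[[-85,65,36],[85,65,36],[85,-65,36],[-85,-65,36]],o([[497,350],[460,155],[637,152],[697,345]]),[500,-300,0]))
E
```

```text
block (array([ 5.59192012e+02, -2.38974116e+02, -7.16723345e-02]), array([ 0.1, -0.5,  1.1, -0.1,  0.2, -0.4, -1.5,  0.7]))
crock (array([ 5.63237621e+02, -1.81695397e+02, -7.29497716e-02]), array([-0.3, -0.5,  0.9, -0.8,  0. , -0.1,  0.2, -0.4, -0.3,  0.7, -1.3,
        1. ,  0.3,  0.2,  0.7,  0.2, -0.3, -0.1,  0.1, -0.1]))
dish (array([ 5.54635145e+02, -4.40507082e+02, -7.87506915e-02]), array([ 0.5, -0.3, -0.9, -1.1, -0. , -0. ,  0.4,  1.2]))
```

Emit:
step_arm(
  increments=[
    [[-2, 1, 1], [0, 0, 10.5], 50],
    [[-4, 2, 2], [0, 0, 21], 50],
    [[-6, 3.5, 3], [0, 0, 31.5], 50],
    [[-7.7, 4.6, 3], [0, 0, 42], 50],
    [[-7.7, 4.6, 3], [0, 0, 52.5], 50],
    [[-7.7, 4.6, 3], [0, 0, 63], 50],
    [[-7.7, 4.6, 3], [0, 0, 73.5], 50],
    [[-7.7, 4.6, 3], [0, 0, 84], 50],
  ],
  squeeze=20,
)

```text
time_s: 1.1
eef_pos: [570.8, -77.0, 200.9]
ee_rot: [-0.0, 0.999, 0.049, -0.0]
force: [-0.6, 0.5, -0.2]
grip_width: 0.499
grip_force: 0.0
```

Emit:
step_arm(
  increments=[
    [[0, 0, 0], [0, 0, 10.2], 50],
    [[0, 0, 0], [0, 0, 10.2], 50],
    [[0, 0, 0], [0, 0, 10.2], 50],
  ],
)

```text
time_s: 1.48
eef_pos: [570.9, -77.0, 201.1]
ee_rot: [-0.0, 0.999, -0.035, -0.0]
force: [-0.4, -0.2, -0.1]
grip_width: 0.498
grip_force: 0.0
```

```bash
python3 - <<'E'
from rig import ctrl
from h import *
import cv2
a=[]
for n in ["wrist","side"]:
    c=ctrl.capture(n); 
    if n=="wrist": a.append(c["img"])
    else: a.append(cv2.resize(c["img"][150:280,235:408],(512,384)))
    print(n,proj(c,[[571,-77,140]]).round(0), c["fx"])
cv2.imwrite("pics/a1.png",cv2.resize(np.vstack(a)[:,:,::-1],(400,600)))
s=ctrl.sense();print(s["time_s"],s["eef_pos"],s["ee_rot"],s["grip_width"],s["joints"])
E
```

```text
wrist [[252. 207.]] 320.17332321479097
side [[264. 209.]] 351.4623702462306
1.575 [570.95464184 -77.00618424 201.19838627] [-3.71744278e-05  9.99366974e-01 -3.55757884e-02 -1.14157427e-04] 0.49808965897304763 [-3.37328057e-01  4.48613519e-01  1.38323466e+00  3.24744423e-06
  1.30998457e+00  1.30463403e+00]
```

View pics/a1.png

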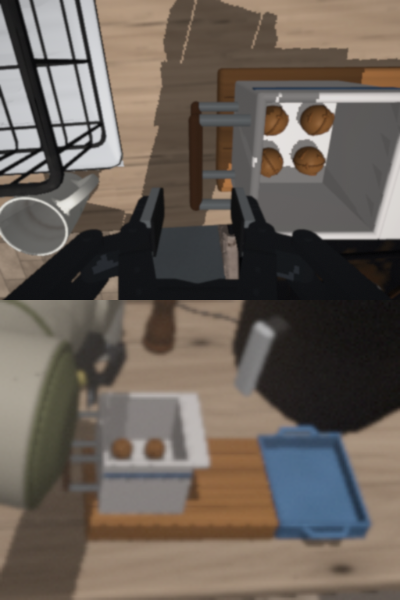

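Emit:
step_arm(
  increments=[
    [[0, 0, 2], [0, 0, 0], 50],
    [[0, 0, 4], [0, 0, 0], 50],
    [[0, 0, 6], [0, 0, 0], 50],
    [[0, 0, 8], [0, 0, 0], 50],
    [[0, 0, 8], [0, 0, 0], 25],
    [[0, 0, 8], [0, 0, 0], 5],
    [[0, 0, 8], [0, 0, 0], 5],
    [[0, 0, 8], [0, 0, 0], 5],
  ],
  squeeze=25,
)

```text
time_s: 2.58
eef_pos: [571.3, -76.7, 121.8]
ee_rot: [-0.0, 0.999, -0.036, 0.001]
force: [1.7, 3.7, -1.0]
grip_width: 0.13
grip_force: 24.7
```

```bash
python3 - <<'E'
import numpy as np
# shifts (u, down) in cm for the top rail about edge, every 5 deg; then low rail about lip
r=np.hypot(165,95);a0=np.degrees(np.arctan2(95,-165))
for t in range(0,85,4):
    a=np.radians(a0-t);print(t,round((r*np.cos(a)+165)/10,2),round(-(r*np.sin(a)-95)/10,2),end=' | ')
E
```

```text
0 0.0 0.0 | 4 0.7 -1.13 | 8 1.48 -2.2 | 12 2.34 -3.22 | 16 3.26 -4.18 | 20 4.24 -5.07 | 24 5.29 -5.89 | 28 6.39 -6.63 | 32 7.54 -7.3 | 36 8.74 -7.88 | 40 9.97 -8.38 | 44 11.23 -8.8 | 48 12.52 -9.12 | 52 13.83 -9.35 | 56 15.15 -9.49 | 60 16.48 -9.54 | 64 17.81 -9.49 | 68 19.13 -9.36 | 72 20.44 -9.13 | 76 21.73 -8.81 | 80 22.99 -8.4 | 84 24.22 -7.9 |
```

Emit:
step_arm(
  increments=[
    [[0.35, 0, -0.6], [0, 0, 0], 5],
    [[0, 0.7, -1.13], [0, 0, 0], 5],
    [[0, 1.1, -1.7], [0, 0, 0], 5],
    [[0, 1.48, -2.2], [0, 0, 0], 5],
    [[0, 1.9, -2.7], [0, 0, 0], 5],
    [[0, 2.34, -3.22], [0, 0, 0], 5],
    [[0, 2.8, -3.7], [0, 0, 0], 5],
    [[0, 3.26, -4.18], [0, 0, 0], 5],
  ],
)

```text
time_s: 3.58
eef_pos: [568.9, -109.1, 164.2]
ee_rot: [-0.001, 0.999, -0.037, 0.001]
force: [0.5, 6.3, 0.5]
grip_width: 0.128
grip_force: 24.4
```

```bash
cat > look.py <<'E'
from rig import ctrl
from h import *
import cv2,sys
c=ctrl.capture("side"); np.savez("pics/last.npz",**c)
cv2.imwrite(f"pics/{sys.argv[1]}.png",cv2.resize(c["img"][173:263,255:402][:,:,::-1],(0,0),fx=5,fy=5,interpolation=cv2.INTER_CUBIC))
s=ctrl.sense();print(s["time_s"],s["eef_pos"],s["force"])
E
python3 look.py b1
```

```text
3.625 [ 569.10621958 -109.82061014  164.81563574] [0.52556203 5.32469515 0.93091406]
```

View pics/b1.png

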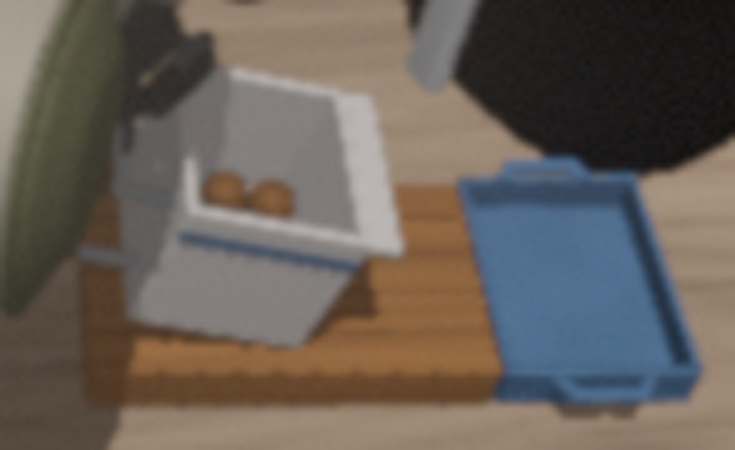

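Emit:
step_arm(
  increments=[
    [[0, 0.98, -0.89], [0, 0, 0], 5],
    [[0, 2.03, -1.71], [0, 0, 0], 5],
    [[0, 3.13, -2.45], [0, 0, 0], 5],
    [[0, 4.28, -3.12], [0, 0, 0], 5],
    [[0, 5.48, -3.7], [0, 0, 0], 5],
    [[0, 6.71, -4.2], [0, 0, 0], 5],
    [[0, 7.97, -4.62], [0, 0, 0], 5],
    [[0, 9.26, -4.94], [0, 0, 0], 5],
  ],
)

```text
time_s: 4.62
eef_pos: [562.3, -202.7, 214.0]
ee_rot: [0.001, 0.999, -0.037, 0.001]
force: [1.9, 3.0, 3.3]
grip_width: 0.128
grip_force: 26.2
```

Emit:
step_arm(
  increments=[
    [[0, 1.31, -0.23], [0, 0, 0], 5],
    [[0, 2.63, -0.37], [0, 0, 0], 5],
    [[0, 3.96, -0.42], [0, 0, 0], 5],
    [[0, 5.29, -0.37], [0, 0, 0], 5],
    [[0, 6.61, -0.24], [0, 0, 0], 5],
    [[0, 7.6, -0.07], [0, 0, 0], 5],
    [[0, 8.3, 0.08], [0, 0, 0], 5],
    [[0, 8.9, 0.23], [0, 0, 0], 5],
  ],
)

```text
time_s: 5.62
eef_pos: [555.1, -290.9, 209.7]
ee_rot: [-0.0, 0.999, -0.037, -0.0]
force: [2.5, -0.3, 0.8]
grip_width: 0.132
grip_force: 27.0
```

Emit:
step_arm(
  increments=[
    [[0, 0.3, 0.08], [0, 0, 0], 5],
    [[0, 0.6, 0.17], [0, 0, 0], 5],
    [[0, 0.9, 0.27], [0, 0, 0], 5],
    [[0, 1.2, 0.37], [0, 0, 0], 5],
    [[0, 1.4, 0.43], [0, 0, 0], 5],
    [[0, 1.57, 0.5], [0, 0, 0], 5],
    [[0, 1.7, 0.55], [0, 0, 0], 5],
    [[0, 1.7, 0.55], [0, 0, 0], 5],
  ],
)

```text
time_s: 6.62
eef_pos: [554.5, -306.1, 205.9]
ee_rot: [-0.001, 0.999, -0.036, 0.001]
force: [1.0, 8.8, 8.8]
grip_width: 0.128
grip_force: 27.7
```

```bash
python3 look.py b2
```

```text
6.675 [ 554.53184514 -306.058767    205.9249809 ] [0.93186284 8.89453659 8.2591163 ]
```

View pics/b2.png

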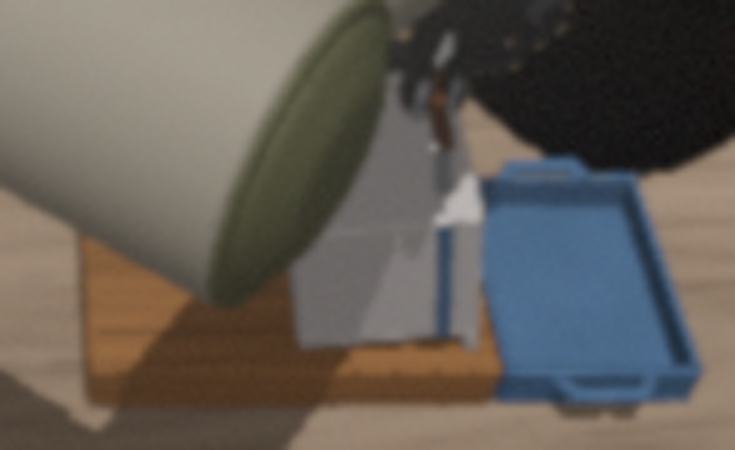

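Emit:
step_arm(
  increments=[
    [[0, -0.15, -0.05], [0, 0, 0], 8],
    [[0, -0.2, -0.1], [0, 0, 0], 30],
    [[0, -0.2, -0.1], [0, 0, 0], 48],
    [[0, -0.2, -0.1], [0, 0, 0], 50],
    [[0, -0.2, -2], [0, 0, 0], 50],
    [[0, -0.2, -4], [0, 0, 0], 50],
    [[0, -0.2, -7], [0, 0, 0], 50],
    [[0, -0.2, -7], [0, 0, 0], 50],
  ],
)

```text
time_s: 7.68
eef_pos: [554.6, -306.2, 276.8]
ee_rot: [0.001, 0.999, -0.037, 0.002]
force: [-0.0, 0.6, 0.2]
grip_width: 0.502
grip_force: 0.0
```

Emit:
step_arm(
  increments=[
    [[0, -3, 0], [0, 0, 0], 50],
    [[0, -6.2, 0], [0, 0, 0], 50],
    [[0, -6.2, 0], [0, 0, 0], 50],
  ],
)

```text
time_s: 8.05
eef_pos: [558.8, -242.1, 274.0]
ee_rot: [-0.0, 0.999, -0.036, -0.0]
force: [-0.2, -0.7, 0.3]
grip_width: 0.499
grip_force: 0.0
```

```bash
python3 - <<'E'
from rig import ctrl
from h import *
import cv2
c=ctrl.capture("wrist");d=ctrl.capture("side")
y=-0.0725;R=lambda u,cx,z:[567.6-0.0725*u+cx*.997,-241.5-.997*u-.0725*cx,45+z]
print(proj(c,[R(.9,0,167.7),R(65,0,179)]).round(0),proj(c,[[567,-241,213]]))
a=np.hstack([c["img"],cv2.resize(d["img"][150:280,235:408],(512,384))])
cv2.imwrite("pics/w2.png",cv2.resize(a[:,:,::-1],(800,300)))
s=ctrl.sense();print(s["time_s"],s["eef_pos"],s["force"])
E
```

```text
[[252. 195.]
 [351. 201.]] [[249.91791532 195.60405015]]
8.15 [ 558.58264371 -244.01609991  273.99372535] [ 0.12997629 -0.4348949   0.81032721]
```

View pics/w2.png

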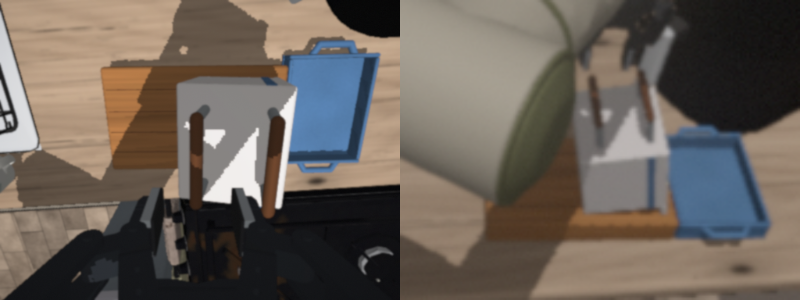

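Emit:
step_arm(
  increments=[
    [[0, 0, 2], [0, 0, 0], 50],
    [[0, 0, 4], [0, 0, 0], 50],
    [[0, 0, 6], [0, 0, 0], 50],
    [[0, 0, 8], [0, 0, 0], 50],
    [[0, 0, 8], [0, 0, 0], 25],
    [[0, 0, 8], [0, 0, 0], 5],
    [[0, 0, 8], [0, 0, 0], 5],
    [[0, 0, 8], [0, 0, 0], 5],
  ],
  squeeze=25,
)

```text
time_s: 9.15
eef_pos: [558.8, -243.4, 194.7]
ee_rot: [-0.0, 0.999, -0.037, -0.0]
force: [1.0, 4.8, -2.9]
grip_width: 0.127
grip_force: 25.5
```

```bash
python3 - <<'E'
import numpy as np
r=np.hypot(115.8,167.7);a0=np.degrees(np.arctan2(167.7,-115.8))
for t in range(0,44,3):
    a=np.radians(a0-t);print(t,round((r*np.cos(a)+115.8)/10,2),round(-(r*np.sin(a)-167.7)/10,2),end=' | ')
E
```

```text
0 -0.0 0.0 | 3 0.89 -0.58 | 6 1.82 -1.12 | 9 2.77 -1.61 | 12 3.74 -2.04 | 15 4.73 -2.43 | 18 5.75 -2.76 | 21 6.78 -3.04 | 24 7.82 -3.26 | 27 8.88 -3.43 | 30 9.94 -3.54 | 33 11.0 -3.6 | 36 12.07 -3.6 | 39 13.13 -3.55 | 42 14.2 -3.44 |
```

Emit:
step_arm(
  increments=[
    [[0, 0.59, -0.39], [0, 0, 0], 5],
    [[0, 1.2, -0.76], [0, 0, 0], 5],
    [[0, 1.82, -1.12], [0, 0, 0], 5],
    [[0, 2.45, -1.45], [0, 0, 0], 5],
    [[0, 3.1, -1.76], [0, 0, 0], 5],
    [[0, 3.74, -2.04], [0, 0, 0], 5],
    [[0, 4.24, -2.24], [0, 0, 0], 5],
    [[0, 4.73, -2.43], [0, 0, 0], 5],
  ],
)

```text
time_s: 10.15
eef_pos: [555.2, -291.2, 219.3]
ee_rot: [-0.0, 0.999, -0.037, -0.0]
force: [-0.1, 7.2, -2.4]
grip_width: 0.129
grip_force: 25.0
```

Emit:
step_arm(
  increments=[
    [[0, 0.17, -0.05], [0, 0, 0], 5],
    [[0, 0.34, -0.11], [0, 0, 0], 5],
    [[0, 0.51, -0.16], [0, 0, 0], 5],
    [[0, 0.68, -0.22], [0, 0, 0], 5],
    [[0, 0.85, -0.27], [0, 0, 0], 5],
    [[0, 1.02, -0.33], [0, 0, 0], 5],
    [[0, 1.36, -0.43], [0, 0, 0], 5],
    [[0, 1.7, -0.52], [0, 0, 0], 5],
  ],
)

```text
time_s: 11.15
eef_pos: [554.2, -307.9, 225.0]
ee_rot: [0.0, 0.999, -0.036, 0.0]
force: [-1.4, 7.0, 3.3]
grip_width: 0.129
grip_force: 25.1
```

```bash
python3 look.py b3
```

```text
11.2 [ 554.12869544 -308.35790122  225.20323476] [-1.49665568  4.76971692  0.99279361]
```

View pics/b3.png

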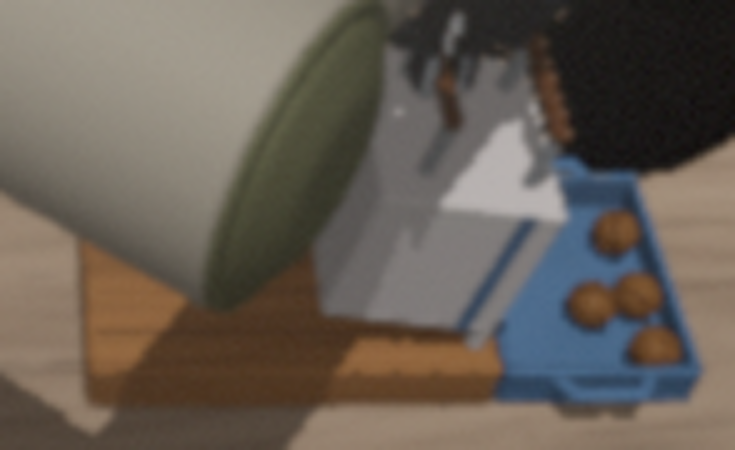

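Emit:
step_arm(
  increments=[
    [[0, 0.4, -0.1], [0, 0, 0], 5],
    [[0, 0.9, -0.2], [0, 0, 0], 5],
    [[0, 1.39, -0.31], [0, 0, 0], 5],
    [[0, 1.39, -0.31], [0, 0, 0], 5],
    [[0, 1.39, -0.31], [0, 0, 0], 5],
  ],
)

```text
time_s: 11.82
eef_pos: [553.2, -321.7, 228.6]
ee_rot: [0.001, 0.999, -0.037, 0.001]
force: [-2.4, 6.6, 4.8]
grip_width: 0.124
grip_force: 25.1
```

Emit:
step_arm(
  increments=[
    [[0, -0.7, 0.15], [0, 0, 0], 5],
    [[0, -1.55, 0.36], [0, 0, 0], 5],
    [[0, -2.4, 0.61], [0, 0, 0], 5],
    [[0, -3.09, 0.83], [0, 0, 0], 5],
    [[0, -3.75, 1.08], [0, 0, 0], 5],
    [[0, -4.4, 1.36], [0, 0, 0], 5],
    [[0, -5.05, 1.65], [0, 0, 0], 5],
    [[0, -5.68, 1.97], [0, 0, 0], 5],
  ],
)

```text
time_s: 12.82
eef_pos: [557.3, -264.7, 207.5]
ee_rot: [0.0, 0.999, -0.037, 0.0]
force: [-0.6, 5.4, 2.1]
grip_width: 0.128
grip_force: 25.8
```

Emit:
step_arm(
  increments=[
    [[0, -0.3, 0.17], [0, 0, 0], 5],
    [[0, -0.6, 0.34], [0, 0, 0], 5],
    [[0, -0.9, 0.51], [0, 0, 0], 5],
    [[0, -1.2, 0.69], [0, 0, 0], 5],
    [[0, -1.5, 0.87], [0, 0, 0], 5],
    [[0, -1.8, 1.06], [0, 0, 0], 5],
    [[0, -2.1, 1.27], [0, 0, 0], 5],
    [[0, -2.1, 1.27], [0, 0, 0], 5],
  ],
)

```text
time_s: 13.82
eef_pos: [558.9, -243.4, 194.7]
ee_rot: [-0.0, 0.999, -0.036, 0.0]
force: [0.6, 6.1, 0.3]
grip_width: 0.134
grip_force: 26.1
```

```bash
python3 look.py b4
```

```text
13.875 [ 558.91478962 -243.44289858  194.70954315] [0.17230492 6.49001213 0.86759262]
```

View pics/b4.png

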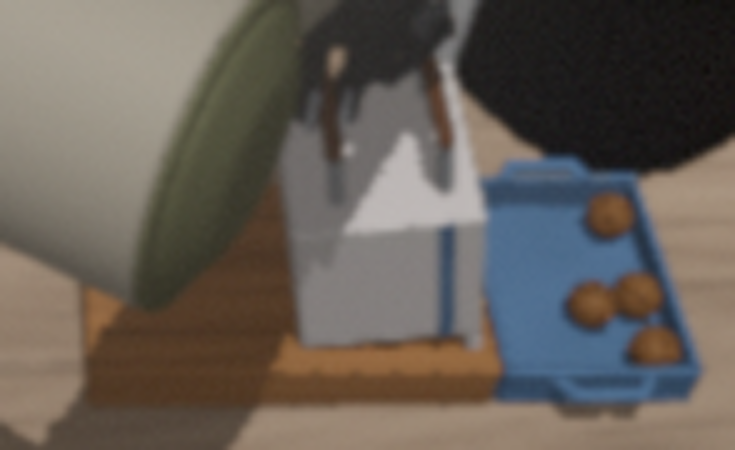

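Emit:
step_arm(
  increments=[
    [[0, -0.1, 0.1], [0, 0, 0], 5],
    [[0, -0.2, 0.2], [0, 0, 0], 5],
    [[0, -0.2, 0.2], [0, 0, 0], 5],
    [[0, -0.2, 0.2], [0, 0, 0], 5],
  ],
)

```text
time_s: 14.38
eef_pos: [559.2, -243.0, 194.4]
ee_rot: [0.001, 0.999, -0.037, 0.001]
force: [-3.2, 2.2, 8.1]
grip_width: 0.132
grip_force: 26.8
```

Emit:
step_arm(
  increments=[
    [[0, 0.1, -0.05], [0, 0, 0], 8],
    [[0, 0.1, -0.1], [0, 0, 0], 30],
    [[0, 0.1, -0.1], [0, 0, 0], 48],
    [[0, 0.1, -0.1], [0, 0, 0], 50],
    [[0, 0.1, -2], [0, 0, 0], 50],
    [[0, 0.1, -4], [0, 0, 0], 50],
    [[0, 0.1, -8], [0, 0, 0], 50],
    [[0, 0.1, -12], [0, 0, 0], 50],
  ],
)

```text
time_s: 15.38
eef_pos: [558.7, -243.2, 314.0]
ee_rot: [0.0, 0.999, -0.037, -0.0]
force: [-0.0, -0.3, 0.3]
grip_width: 0.497
grip_force: 0.0
```

Emit:
step_arm(
  increments=[
    [[0, -4, 0], [0, 0, 0], 50],
    [[0, -8, 0], [0, 0, 0], 50],
    [[0, -12, 0], [0, 0, 0], 50],
    [[0, -12, 0], [0, 0, 0], 50],
  ],
)

```text
time_s: 15.88
eef_pos: [567.8, -121.4, 313.2]
ee_rot: [0.0, 0.999, -0.035, 0.0]
force: [-0.1, 0.3, 0.3]
grip_width: 0.497
grip_force: 0.0
```

```bash
python3 look.py b5
```

```text
15.925 [ 567.71003187 -122.88159313  313.0248512 ] [ 0.21298868 -1.12693992  0.08187053]
```

View pics/b5.png

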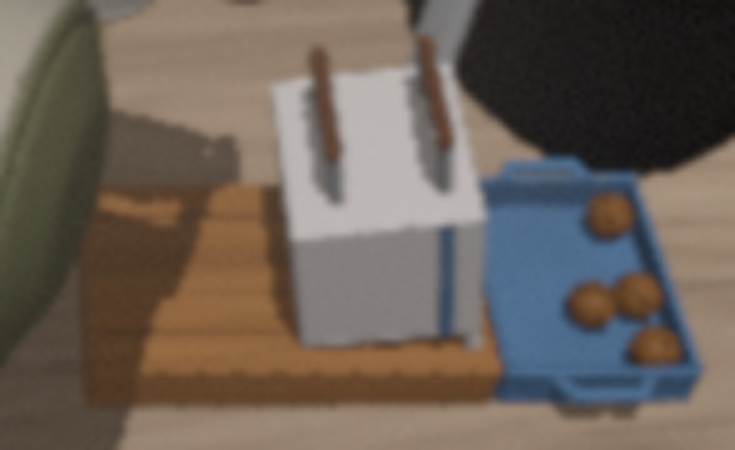

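The crock lies on its side with its lip and edge on the block, all four walnuts are in the dish, and the gripper is clear.

```bash
python3 -c "
from rig import ctrl
print(ctrl.finish_job())"
```

```text
the job is handed in; nothing more can be done
None
```

The job is handed in, with no verdict returned: all four walnuts are in the dish, the crock lies on its side with its lip and edge on the block, and the gripper is clear of everything.

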